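# Load the sample cell and index it to the reader

### The job

Assemble the sample cell in the pocket of the indexing stage, one part after the other and each lying flat: the body first, the spacer ring on it, the top disc last, with the plate at home. Then turn the stage's centre knob clockwise, feeling for the clicks, to the third click and not on towards the fourth, so that the cell faces the reader post. The plate springs back if let go, so finish still gripping the knob and holding it at the third click; leave the bottle, the tube rack and the dish alone.

Things in the scene. Friction and masses are not known exactly. Their poses are not given: they have to be found in the camera images.
- index (a joint): Steel turning plate (diameter 214 mm, top face 45 mm above the bench), rad about its upright axle: 0 = home stop, growing CLOCKWISE from above. Clicks every 24 degrees: first 0.419, second 0.838, third 1.257, fourth 1.676; end 1.75. A spring returns it home when let go. It resists with 0.02 to 0.27 N m, peaking 6 degrees past home or a click, least 6 degrees before the next.
- index_knob: Black knob fixed on the plate's axle, turning with it. Origin on the axle at the plate's top face, z up, x towards the pocket. A round foot (diameter 38 mm, 12 mm high) carries an upright grip bar 40 mm long along x, 14 mm thick along y, from 12 to 50 mm above the plate; white line on top at its +x end. Pinch it across its 14 mm from above.
- knob_grip (a point): Point on the axle inside the knob's grip bar, 36 mm above the plate's top face (14 mm below the bar's top); axes as the knob's.
- pocket (a point): Centre of the pocket floor, on the plate's top face 72 mm from the axle along the knob's +x; axes as the knob's. Four pins (diameter 8 mm, 47 mm high, the last 7 mm tapered) stand on a circle of radius 27.5 mm round it at 45, 135, 225 and 315 degrees from x, 1.5 mm clear of a 44 mm part; the gaps between pins, along x and y, are 31 mm wide for the fingers.
- stage: The fixed white round housing under the plate, diameter 236 mm, 30 mm high; origin on the axle at the bench, x towards the pocket's home place. Black ticks on its rim mark home and the clicks. The reader post, a white upright block 26 x 30 x 85 mm, stands 137 mm from the axle, 72 degrees clockwise of home.
- cell_body_center (a point): Centre (half-way up) of the cell body, the tallest of three loose aluminium rounds of diameter 44 mm; a solid cylinder 22 mm high plain on top but for three tiny screw dots. Starts upright on the bench; z is its axis.
- spacer_center (a point): Centre (half-way up) of the spacer: an aluminium ring, outer diameter 44 mm, open hole of diameter 24 mm, 12 mm high. Starts flat on the bench; z is its axis.
- top_disc_center (a point): Centre (half-way up) of the top disc: a solid aluminium disc of diameter 44 mm, 10 mm high, with a small blue-grey round glass window of diameter 14 mm on its top. Starts flat on the bench; z is its axis.
- cell_body: The cell body; origin at the centre of its underside.
- spacer: The spacer ring; origin at the centre of its underside.
- top_disc: The top disc; origin at the centre of its underside.
- bottle: Bystander: brown glass bottle, diameter 60 mm, 130 mm high, beyond the work; origin at the centre of its underside.
- tube_rack: Bystander: white tube rack 70 x 140 mm, 62 mm high with its tubes, at the left near the robot; origin at the centre of its underside.
- dish: Bystander: white bowl-shaped dish, diameter 80 mm, 25 mm high, far right; origin at the centre of its underside.
Mind the look-alikes: they are no part of the job. What is shaped like the spacer but black, brown or red is not meant.

How it is judged:
By the outcome, as a careful person would: the job done as asked, in the order asked, and still so for the second after the job is handed in, while the arm keeps its last pose, push and grip.
It also fails if it takes over 72 s, if anything falls off the work surface, if the arm or the gripper's body presses on something with over 40 N, if the wrist force passes 120 N, or if a joint passes its speed limit or range.

### The arm

A 7-joint arm with a two-finger parallel gripper is mounted at the origin on the work surface. World frame = base frame: x ahead of the robot, y to its left, z up, the work surface at z = 0. Lengths are in m, angles in rad, forces in N, time in s.
With the tool pointing down it reaches from about 0.425 to 1.025 m from the base axis. Payload 9.4 kg.
Tool frame: the origin (TCP) lies between the finger pads; the fingertips stand r.tcp_to_tips ahead of it and the grasp point (between the pads) lies 8 mm behind it (r.tcp_to_tips is the distance from the TCP to the fingertips, in m); z points along the fingers, y is the direction in which the jaws open and shut (so a half turn about z gives the same grasp; the last joint's range is limited). The gripper opens to 93 mm and grips with 3 to 60 N. Pads are 15 mm wide; open, the fingers measure 128 mm over their backs; the gripper's body (75 mm by 188 mm) begins 65 mm behind the grasp point.
Start: joints at [1.146, 0.599, -0.003, 1.599, 0.002, 0.943, -0.08], TCP at [0.247, -0.682, 0.23] pointing down, gripper open.
Joint ranges: [-2.57, 2.57], [-0.35, 1.97], [-1.29, 1.29], [0.11, 2.56], [-1.05, 4.19], [0.11, 1.86], [-2.63, 2.63]. Speed limits (rad/s): [2.22, 2.22, 3.01, 3.01, 3.14, 3.14, 3.14].

### API

Orientations are given as a unit quaternion [x, y, z, w].
In Python, from cell import r gives the robot as it stands. Calls block until the motion is done:
- r.move_to(position, orientation): joint-space move of the TCP to a pose.
- r.servo_line(position, v=0.15, attitude=None, max_force=None): straight line of the TCP; attitude=None keeps the orientation; v is the mean speed in m/s. With max_force (N) it stops when the force on the tool has changed by that much, and returns True; else False.
- r.goto_joints(angles): joint-space move.
- r.move_gripper(opening, newtons=None): finger opening in m; newtons is the grip in N (None keeps the last); returns when the fingers have stopped.
- r.dwell(seconds).
- r.inverse_kinematics(position, orientation): joint angles nearest the present ones, or None.
- r.get_obs(): the state.
- r.camera(name): name is "scene" or "top" or "wrist"; returns a dict with "image" (400x640x3 uint8, red, green, blue), "depth" (400x640 float32, m along the optical axis (not along the pixel's ray), 0 where there is no reading), "fx", "fy", "cx", "cy" (pixels), "cam_to_world" (4x4, takes a point from camera to world coordinates). Camera axes: x right, y up, looking along -z (the intrinsics and any distortion apply to the point x, -y, -z); pixel columns grow to the right and rows downward; lengths in m; the calibration is good to about 2 mm. A picture is of the moment at which its call begins.
A pose or a line that the arm cannot do raises r.Unreachable and nothing moves.
- r.close_job(): hands the job in, once; it reports no verdict.
The state is a dict: "time_s": time; "qpos": joint angles; "dq": joint speeds; "joint_efforts": joint torques, N m; "position": TCP position; "eef_rot": TCP orientation; "wrist_force": force on the tool from outside, world axes, zero at the start; "ft_torque": the same for the moment, N m; "gripper_width": finger opening in m.
Only numpy, scipy, OpenCV 4.12 (cv2) and the standard library are available. Lean on these libraries where they do the work, as an engineer would, in place of code of your own. Each camera call takes 0.05 s, during which the arm holds its last target.

## Working session

There is one attempt and no reset: what is moved stays moved. The work goes in short steps, each a Python script; the robot and the scene stay as the last script left them, time stands still between calls to the robot, and variables do not carry over. Pictures are saved under pics/ and viewed, and the job is handed in when it is done.

```bash
ls; mkdir -p pics
python3 - <<'E'
from cell import r
import cv2,numpy as np
print(r.tcp_to_tips); o=r.get_obs(); print(o)
for n in ["scene","top"]:
    c=r.camera(n); cv2.imwrite(f"pics/{n}0.png",c["image"][:,:,::-1]); np.savez(f"pics/{n}0.npz",**c)
    print(n,c["fx"],c["fy"],c["cx"],c["cy"],[k for k in c]); print(np.round(c["cam_to_world"],3))
E
```

```text
pics
0.011
{'time_s': 0.0, 'qpos': array([ 1.14626527,  0.60012882, -0.00252809,  1.60013031,  0.00179826,
        0.94287519, -0.07981201]), 'dq': array([ 1.28836767e-03,  8.08954756e-04,  3.30546904e-04,  1.39061770e-03,
       -3.69924434e-04, -1.52759052e-03, -6.15964311e-05]), 'joint_efforts': array([-2.58181117e-04, -7.65073586e+01,  1.49736542e+00, -2.52353883e+01,
       -5.24253503e-02,  1.67391653e-02,  1.64944272e-04]), 'position': array([ 0.24694026, -0.68115275,  0.22875734]), 'eef_rot': array([ 9.84911632e-01,  1.73056303e-01, -2.05746306e-04, -7.41822170e-04]), 'wrist_force': array([ 1.24727068,  0.37679611, -0.47161397]), 'ft_torque': array([-0.01273891, -0.00337415, -0.00058524]), 'gripper_width': 0.09284981322827465}
scene 450.683531793948 450.683531793948 322.0077173594018 199.60180400938668 ['image', 'depth', 'fx', 'fy', 'cx', 'cy', 'cam_to_world']
[[-0.856 -0.402  0.324  0.943]
 [ 0.516 -0.675  0.527  0.703]
 [ 0.007  0.618  0.786  1.126]
 [ 0.     0.     0.     1.   ]]
top 389.9302109058396 389.9302109058396 315.6771867445813 200.30652547473568 ['image', 'depth', 'fx', 'fy', 'cx', 'cy', 'cam_to_world']
[[-0.027  0.988 -0.15   0.381]
 [-0.999 -0.031 -0.025  0.007]
 [-0.03   0.15   0.988  1.079]
 [ 0.     0.     0.     1.   ]]
```

View pics/scene0.png

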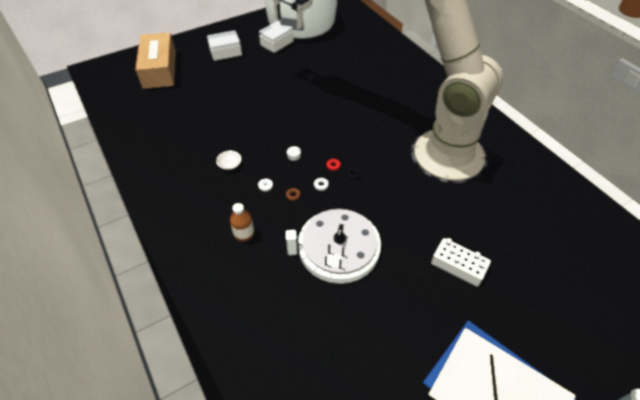

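View pics/top0.png

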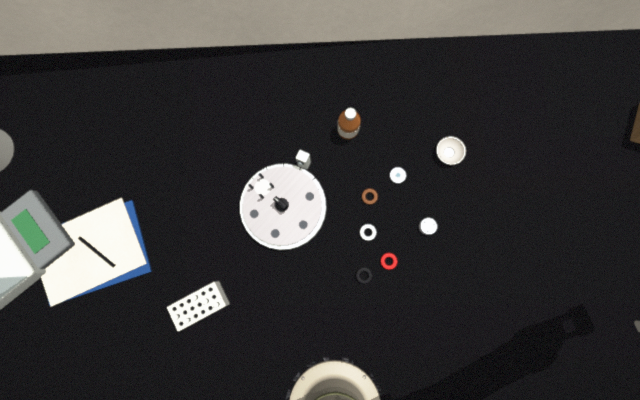

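The top view shows the stage at (283,206) with its pocket up-left at (262,188). The body is at (429,226), the disc with its window at (398,175) and the bright spacer at (368,232). The brown, red and black rings are look-alikes. Next I'll measure these.

```bash
cat > h.py <<'E'
import numpy as np, cv2
def ray(c,u,v):
    d=np.array([(u-c["cx"])/c["fx"],-(v-c["cy"])/c["fy"],-1.0]); M=np.array(c["cam_to_world"])
    return M[:3,3],M[:3,:3]@d
def onplane(c,u,v,z):
    o,d=ray(c,u,v); return o+d*((z-o[2])/d[2])
def pts(c):  # world points from depth
    h,w=c["depth"].shape; u,v=np.meshgrid(np.arange(w),np.arange(h)); d=c["depth"]
    P=np.stack([(u-c["cx"])/c["fx"]*d,-(v-c["cy"])/c["fy"]*d,-d],-1); M=np.array(c["cam_to_world"])
    return P@M[:3,:3].T+M[:3,3]
def project(c,p):
    M=np.array(c["cam_to_world"]); q=M[:3,:3].T@(np.asarray(p)-M[:3,3])
    return np.array([c["cx"]+c["fx"]*q[0]/-q[2], c["cy"]-c["fy"]*q[1]/-q[2]])
def blobs(c,mask,lo=30,hi=4000):
    n,l,s,ce=cv2.connectedComponentsWithStats(mask.astype(np.uint8)); out=[]
    for i in range(1,n):
        if lo<s[i,4]<hi:
            cs,_=cv2.findContours((l==i).astype(np.uint8),cv2.RETR_EXTERNAL,cv2.CHAIN_APPROX_NONE)
            m=cv2.moments(max(cs,key=len)); 
            if m["m00"]: out.append((m["m10"]/m["m00"],m["m01"]/m["m00"],s[i,4],l==i))
    return out
E
python3 - <<'E'
from h import *
for n in ["scene","top"]:
    c=dict(np.load(f"pics/{n}0.npz")); im=c["image"].astype(int); P=pts(c)
    m=(im.min(2)>110)
    for u,v,a,k in blobs(c,m,40,9000):
        z=P[k][:,2]; 
        zt=np.percentile(z,80); p=onplane(c,u,v,zt)
        if 0.2<p[0]<1.2 and abs(p[1])<.8: print(n,round(u,1),round(v,1),a,"z",np.round(np.percentile(z,[10,50,80,95]),3),np.round(p,4), np.round(np.median(P[k],0),4))
E
cat > crop.py <<'E'
import cv2,sys
i=cv2.imread(sys.argv[1]); u0,v0,u1,v1,s=map(int,sys.argv[3:8])
cv2.imwrite(sys.argv[2],cv2.resize(i[v0:v1,u0:u1],None,fx=s,fy=s,interpolation=cv2.INTER_CUBIC))
E
python3 crop.py pics/top0.png pics/top0c.png 230 130 460 290 3
```

```text
scene 293.3 152.3 162 z [0.001 0.019 0.023 0.025] [ 0.4664 -0.2607  0.0229] [ 0.464  -0.2639  0.0193]
scene 228.4 159.3 380 z [0.001 0.013 0.022 0.026] [ 0.6684 -0.3443  0.0217] [ 0.6661 -0.3537  0.0133]
scene 320.7 183.4 143 z [-0.001  0.009  0.012  0.015] [ 0.4531 -0.1024  0.0125] [ 0.4507 -0.1074  0.0089]
scene 265.0 184.1 155 z [-0.     0.008  0.011  0.013] [ 0.6088 -0.1928  0.0113] [ 0.6078 -0.1938  0.0085]
scene 237.5 207.9 107 z [-0.     0.127  0.131  0.133] [ 0.7485 -0.0584  0.1307] [ 0.7448 -0.0609  0.1271]
scene 336.7 245.1 4934 z [0.025 0.044 0.047 0.063] [0.5466 0.1408 0.0466] [0.5497 0.1411 0.044 ]
scene 242.5 232.5 146 z [0.025 0.04  0.053 0.059] [ 0.7581 -0.0296  0.0534] [ 0.7573 -0.0351  0.0399]
scene 460.7 261.0 1591 z [0.011 0.044 0.047 0.06 ] [0.281  0.36   0.0471] [0.2775 0.3582 0.044 ]
scene 490.3 374.6 5709 z [0.007 0.01  0.012 0.014] [0.4121 0.6247 0.0119] [0.4054 0.6181 0.01  ]
scene 635.2 394.2 93 z [0.305 0.316 0.32  0.321] [0.3696 0.798  0.3196] [0.3655 0.7988 0.3162]
top 350.1 113.0 113 z [0.096 0.13  0.132 0.133] [ 0.7462 -0.062   0.1319] [ 0.7466 -0.062   0.1303]
top 450.7 150.1 677 z [0.004 0.014 0.023 0.027] [ 0.6703 -0.343   0.0226] [ 0.6732 -0.3466  0.0139]
top 283.2 204.8 5887 z [0.03  0.045 0.047 0.05 ] [0.5286 0.1209 0.047 ] [0.5272 0.1173 0.045 ]
top 397.6 174.6 218 z [0.004 0.01  0.012 0.013] [ 0.6083 -0.1951  0.0121] [ 0.6081 -0.1958  0.0102]
top 428.3 225.7 246 z [0.009 0.022 0.023 0.025] [ 0.4632 -0.2667  0.0233] [ 0.463  -0.2672  0.0218]
top 367.8 231.9 182 z [0.001 0.011 0.014 0.016] [ 0.4519 -0.105   0.0136] [ 0.4517 -0.105   0.0113]
top 197.1 305.4 1524 z [0.041 0.045 0.047 0.062] [0.272  0.3483 0.0474] [0.2722 0.3487 0.0452]
```

View pics/top0c.png

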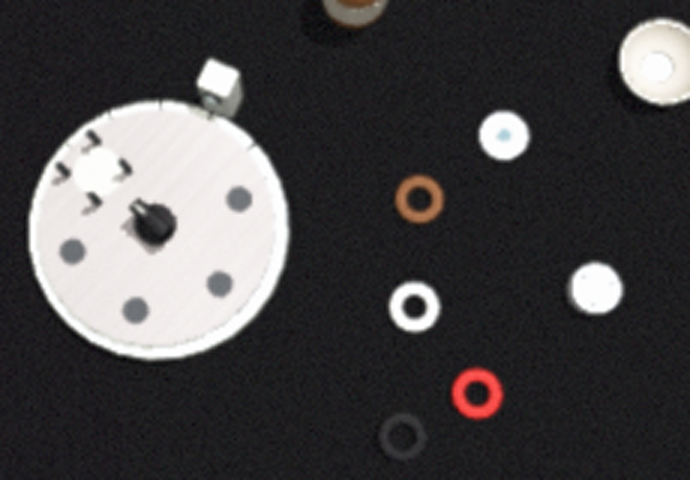

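Run:
```python
from cell import r
from h import *
c=r.camera("wrist"); cv2.imwrite("pics/w0.png",c["image"][:,:,::-1])
o=r.get_obs(); from scipy.spatial.transform import Rotation as R
T=np.eye(4);T[:3,:3]=R.from_quat(o["eef_rot"]).as_matrix();T[:3,3]=o["position"]
print(np.round(np.linalg.inv(T)@c["cam_to_world"],4),c["fx"],c["cx"],c["cy"]); print(np.round(T,3))
c=dict(np.load("pics/top0.npz"))
print("pocket",onplane(c,262,187.3,.045),"axle",onplane(c,230+153/3,130+228/3,.045))
def go(p,a):
    q=R.from_euler('z',a)*R.from_euler('x',np.pi); return r.inverse_kinematics(p,q.as_quat())
for a in np.deg2rad([-170,-120,-90,-60,-30,0,30,60,90,120,150]): print(np.rad2deg(a),go([.525,.118,.073],a))
```

```text
[[-3.000e-04  9.639e-01  2.663e-01  7.380e-02]
 [ 1.000e+00  4.000e-04 -4.000e-04 -7.000e-04]
 [-5.000e-04  2.663e-01 -9.639e-01 -1.552e-01]
 [ 0.000e+00  0.000e+00  0.000e+00  1.000e+00]] 295.7719504735657 327.6158486346249 198.59250948591202
[[ 0.94   0.341 -0.     0.247]
 [ 0.341 -0.94   0.001 -0.681]
 [-0.    -0.001 -1.     0.229]
 [ 0.     0.     0.     1.   ]]
pocket [0.57851445 0.17787335 0.045     ] axle [0.52583737 0.12699623 0.045     ]
-170.0 [ 0.09441772  0.68451987 -0.61967603  2.12430902  0.75730394  0.56398457
  0.66074233]
-119.99999999999999 [ 0.36624666  0.8824722  -1.10747654  2.10841862  1.0803896   0.89978973
  1.21859115]
-90.0 [ 0.36624666  0.8824722  -1.10747654  2.10841862  1.0803896   0.89978973
  1.74218992]
-59.99999999999999 [-0.55260723  0.64165118  0.33397376  2.1659665  -0.51540521  0.40939146
 -2.42022833]
-29.999999999999996 [-0.47142125  0.62576739  0.211886    2.16082776 -0.3340932   0.38509412
 -2.08196828]
0.0 [-0.39269717  0.61671816  0.09607533  2.15576907 -0.15197346  0.37522078
 -1.74349044]
29.999999999999996 [-0.32027884  0.61331358 -0.00908995  2.15106919  0.01420307  0.37726388
 -1.38811409]
59.99999999999999 [-0.24488733  0.61448732 -0.11791127  2.14614841  0.17940164  0.38989076
 -1.03117006]
90.0 [-0.1696073   0.62042063 -0.22658956  2.14122836  0.33195782  0.41236018
 -0.66094058]
119.99999999999999 [-0.09478927  0.63122985 -0.33533651  2.13635721  0.46932516  0.44381794
 -0.27492083]
150.0 [-0.01898667  0.64765639 -0.44709739  2.13146911  0.59413426  0.48472845
  0.12422763]
```

View pics/w0.png

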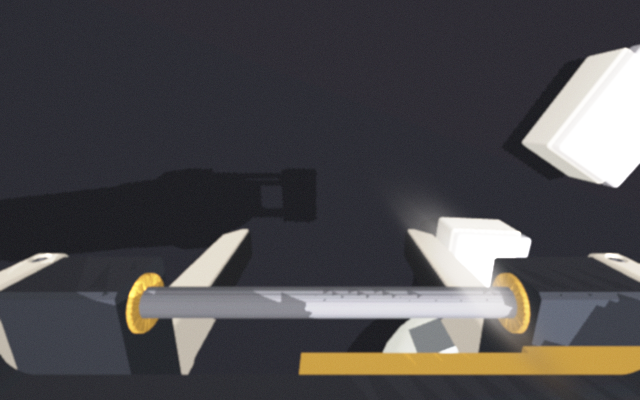

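```bash
cat >> h.py <<'E'
from scipy.spatial.transform import Rotation as R
A=np.deg2rad(44.0)
def quat(a=A): return (R.from_euler('z',a)*R.from_euler('x',np.pi)).as_quat()
def ok(r,p,a=A): return r.inverse_kinematics(p,quat(a))
def save(c,n): cv2.imwrite(f"pics/{n}.png",c["image"][:,:,::-1]); np.savez(f"pics/{n}.npz",**c)
def tcpT(o):
    T=np.eye(4);T[:3,:3]=R.from_quat(o["eef_rot"]).as_matrix();T[:3,3]=o["position"]; return T
E
python3 - <<'E'
from cell import r
from h import *
for p in ([.463,-.267,.14],[.463,-.267,.013],[.452,-.105,.013],[.608,-.195,.013],[.526,.127,.073],[.578,.178,.06]):
    q=ok(r,p); print(p,None if q is None else np.round(q,2))
# place TCP 30mm behind the body (tool -x)
d=np.array([np.cos(A),np.sin(A),0])
t=r.get_obs()["time_s"]
r.move_to(np.array([.4632,-.2667,.14])-0.03*d,quat())
o=r.get_obs(); print(o["time_s"]-t,o["position"],o["qpos"])
c=r.camera("wrist"); save(c,"wb")
E
```

```text
[0.463, -0.267, 0.14] [ 0.5   0.5  -0.12  2.11  0.11  0.53 -0.5 ]
[0.463, -0.267, 0.013] [ 0.45  0.72 -0.05  2.18  0.13  0.25 -0.52]
[0.452, -0.105, 0.013] [ 0.13  0.69 -0.03  2.34  0.17  0.11 -0.87]
[0.608, -0.195, 0.013] [ 0.27  0.78 -0.07  1.94  0.12  0.43 -0.7 ]
[0.526, 0.127, 0.073] [-0.3   0.62 -0.06  2.14  0.1   0.39 -1.24]
[0.578, 0.178, 0.06] [-0.35  0.68 -0.06  2.    0.08  0.46 -1.28]
1.6417000000000002 [ 0.44161809 -0.28889569  0.14020113] [ 0.55181958  0.4950433  -0.11241579  2.12770737  0.10789606  0.5231757
 -0.44555956]
```

View pics/wb.png

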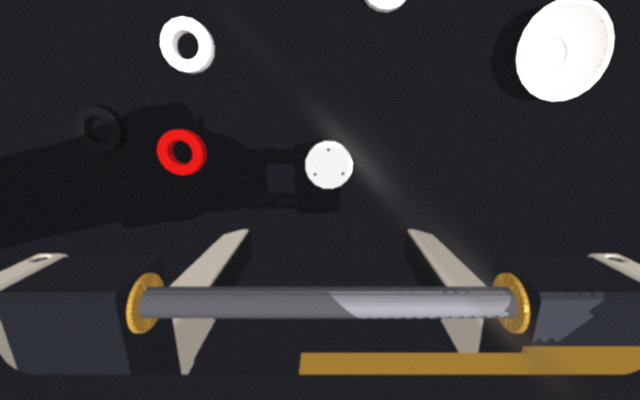

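The wrist view shows the body with its three screw dots at (329,165). The spacer is at (187,44) and the red ring at (182,152). I'll measure the body and grasp it.

```bash
cat >> h.py <<'E'
def bright(c,z,near,thr=140,lo=300,hi=20000):
    """centroid + equivalent diameter of bright blob nearest expected point, on plane z"""
    m=c["image"].min(2)>thr; best=None
    u0=project(c,near)
    for u,v,a,k in blobs(c,m,lo,hi):
        d=np.hypot(u-u0[0],v-u0[1])
        if best is None or d<best[0]: best=(d,u,v,a,k)
    d,u,v,a,k=best
    cs,_=cv2.findContours(k.astype(np.uint8),cv2.RETR_EXTERNAL,cv2.CHAIN_APPROX_NONE)
    pc=np.array([onplane(c,x,y,z) for x,y in max(cs,key=len)[:,0]])
    (cx,cy),rad=cv2.minEnclosingCircle((pc[:,:2]*1000).astype(np.float32))
    p=onplane(c,u,v,z); D=pc[:,:2]-p[:2]
    return p,(u,v),np.array([cx,cy])/1000,2*rad,np.median(pts(c)[k][:,2])
E
python3 - <<'E'
from cell import r
from h import *
c=dict(np.load("pics/wb.npz"))
for t in (120,150,180,210): print(t,bright(c,.022,[.463,-.267,.022],t))
E
```

```text
120 (array([ 0.46452782, -0.26745284,  0.022     ]), (328.515322429028, 164.37995863884186), array([ 0.46415994, -0.26769864]), 45.889137268066406, np.float64(0.02210737421629505))
150 (array([ 0.46449068, -0.26749863,  0.022     ]), (328.5230946882217, 164.4425519630485), array([ 0.46434003, -0.26809454]), 45.33513259887695, np.float64(0.022130278778974694))
180 (array([ 0.46460609, -0.26750811,  0.022     ]), (328.6165525454004, 164.36052396546592), array([ 0.46431848, -0.2678446 ]), 44.698429107666016, np.float64(0.022151903525655325))
210 (array([ 0.46457421, -0.26750376,  0.022     ]), (328.58939116269596, 164.38189778049275), array([ 0.46426697, -0.26778378]), 44.119895935058594, np.float64(0.0221638717275133))
```

Run:
```python
from cell import r
from h import *
t=r.get_obs()["time_s"]
p=np.array([.4645,-.2675])
r.move_to([*p,.05],quat())
st=r.servo_line([*p,.0135],v=.12,max_force=12); print("stop",st)
r.move_gripper(.03,30)
o=r.get_obs(); print(o["time_s"]-t,o["position"],o["gripper_width"],o["wrist_force"])
r.servo_line([*p,.15],v=.3)
o=r.get_obs(); print(o["time_s"]-t,o["position"],o["gripper_width"],o["wrist_force"])
save(r.camera("wrist"),"whold")
# move above stage: TCP ~ above knob so camera is over pocket
d=np.array([np.cos(A),np.sin(A)])
h=np.array([.5785,.1779])-.055*d
r.move_to([*h,.19],quat())
o=r.get_obs(); print(o["time_s"]-t,o["time_s"],o["position"],o["gripper_width"])
save(r.camera("wrist"),"wpk")
```

```text
stop False
1.7666 [ 0.46450647 -0.26747364  0.01347785] 0.04261899010798444 [0.60341046 1.20832605 0.17727141]
2.3750000000000004 [ 0.46428625 -0.26752509  0.15020503] 0.04205597113262674 [ 0.137918   -0.27323013 -1.34685174]
3.9583 5.8 [0.53903563 0.13813363 0.18963086] 0.042423062643343515
```

View pics/whold.png

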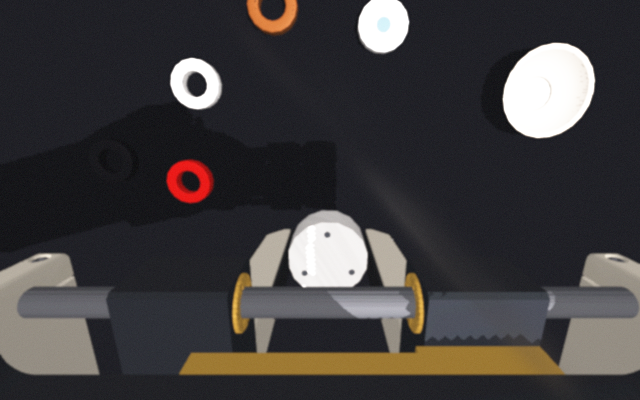

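View pics/wpk.png

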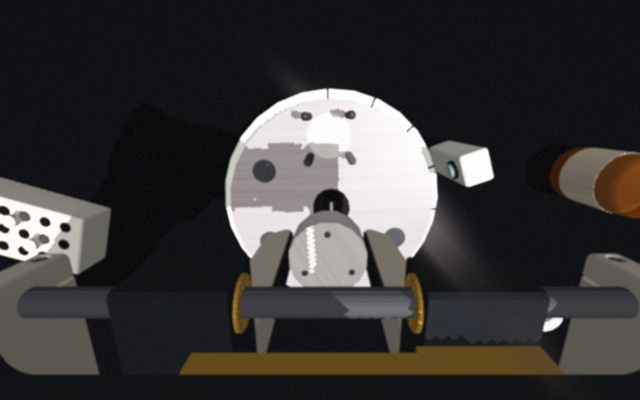

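Body held; its top is centred at u≈328, as the jaws' midplane predicts. The pocket shows as a bright round near (329,134) with four pins around it, and the home tick is at (327,93). I'll zoom in on the pins.

```bash
python3 crop.py pics/wpk.png pics/wpkc.png 220 80 440 220 3
python3 - <<'E'
from h import *
c=dict(np.load("pics/wpk.npz"))
print(bright(c,.045,[.5785,.1779,.045],225,100,3000)[:4])
P=pts(c)
m=(P[...,2]>.08)&(np.hypot(P[...,0]-.5785,P[...,1]-.1779)<.05)&(np.hypot(P[...,0]-.526,P[...,1]-.127)>.03)
for u,v,a,k in blobs(c,m,5): print(u,v,a,np.percentile(P[k][:,2],[50,95]),onplane(c,u,v,.092))
for v in range(85,210,4): pass
# predicted hand
E
```

```text
(array([0.46081636, 0.16519525, 0.045     ]), (259.6083260890563, 224.17434560030907), array([0.46853076, 0.16047655]), 90.89883422851562)
350.91737891737887 114.15669515669515 72 [0.08827965 0.09272801] [0.60680903 0.17739302 0.092     ]
305.10724637681153 115.97681159420289 71 [0.08868747 0.09292662] [0.57964553 0.20356441 0.092     ]
351.17559523809524 159.82440476190476 69 [0.08800259 0.09225534] [0.58040614 0.15059978 0.092     ]
307.42857142857144 161.34821428571428 69 [0.08826799 0.09222468] [0.55349147 0.1767153  0.092     ]
327.553223216334 226.88323009864646 1535 [0.1975334  0.19908765] [0.52226077 0.12275806 0.092     ]
```

View pics/wpkc.png

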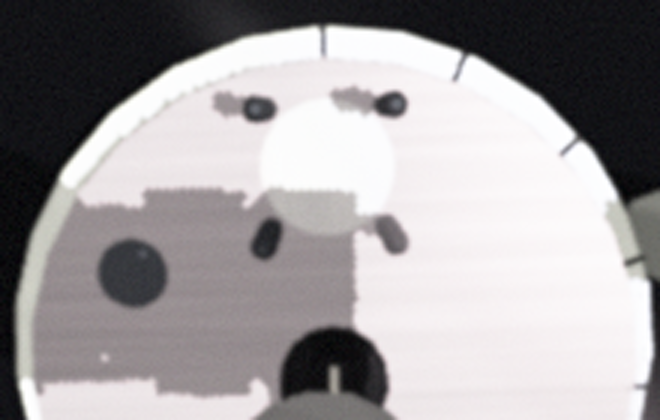

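Averaging the pin tops puts the pocket at (0.5801, 0.1771) with direction about 45.8°. The diagonals come out at 53 mm against 55 mm expected, and the top camera agrees to 1.7 mm. I'll hover over it and lower with a force stop.

```bash
sed -i 's/^A=.*/A=np.deg2rad(45.8)/' h.py
cat >> h.py <<'E'
PK=np.array([.5801,.1771]); AX=PK-.072*np.array([np.cos(A),np.sin(A)])
E
python3 - <<'E'
from cell import r
from h import *
t=r.get_obs()["time_s"]
r.move_to([*PK,.115],quat())
o=r.get_obs(); print(o["time_s"]-t,o["time_s"],o["position"],o["wrist_force"])
c=r.camera("wrist"); save(c,"wh1")
E
python3 crop.py pics/wh1.png pics/wh1c.png 210 120 450 320 3
```

```text
0.4583000000000004 6.3083 [0.57979683 0.17596419 0.11401377] [ 0.11380597 -0.44649136 -0.78865976]
```

View pics/wh1c.png

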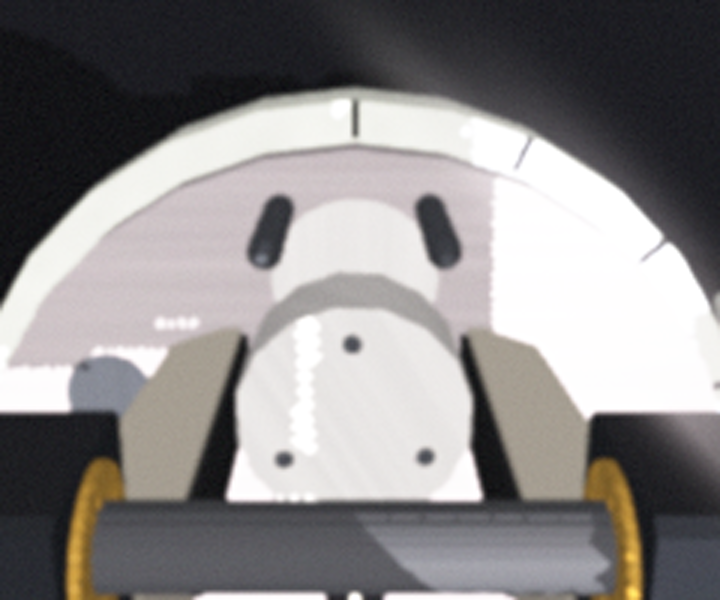

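The held body is centred between the far pins: pin midpoint at crop 356, body centre 354.5, home tick 355. I'll lower it.

Run:
```python
from cell import r
from h import *
t=r.get_obs()["time_s"]
st=r.servo_line([*PK,.075],v=.08,max_force=8); o=r.get_obs(); print(st,o["position"],o["wrist_force"])
if not st:
    st=r.servo_line([*PK,.0575],v=.04,max_force=8); o=r.get_obs(); print(st,o["position"],o["wrist_force"])
print(o["time_s"]-t)
```

```text
False [0.58001035 0.17710657 0.07469816] [-0.3569504  -0.35807594 -1.1568081 ]
True [0.58008473 0.17708476 0.05809193] [0.00363258 0.26199117 2.48259151]
1.0834000000000001
```

```bash
python3 - <<'E'
from cell import r
from h import *
t=r.get_obs()["time_s"]
r.move_gripper(.062,30)
r.servo_line([*PK,.15],v=.25)
o=r.get_obs(); print(o["time_s"]-t,o["position"],o["gripper_width"])
c=r.camera("wrist"); save(c,"wa1"); save(r.camera("top"),"ta1")
d=np.array([np.cos(A),np.sin(A)])
s=np.array([.4533,-.1058])
for a in (10,20,30,45.8,60,75): 
    q=ok(r,[*s,.0135],np.deg2rad(a)); print(a,None if q is None else np.round(q,2))
E
python3 crop.py pics/wa1.png pics/wa1c.png 210 120 450 320 3
```

```text
1.0833000000000004 [0.58025101 0.17711713 0.15079647] 0.06199717866115766
10 [ 0.12  0.69 -0.02  2.34  0.09  0.11 -1.38]
20 [ 0.13  0.69 -0.03  2.34  0.16  0.11 -1.28]
30 [ 0.14  0.69 -0.04  2.34  0.23  0.12 -1.17]
45.8 [ 0.15  0.69 -0.06  2.34  0.32  0.12 -0.99]
60 [ 0.16  0.69 -0.07  2.34  0.37  0.12 -0.79]
75 [ 0.16  0.69 -0.08  2.33  0.39  0.13 -0.55]
```

View pics/wa1c.png

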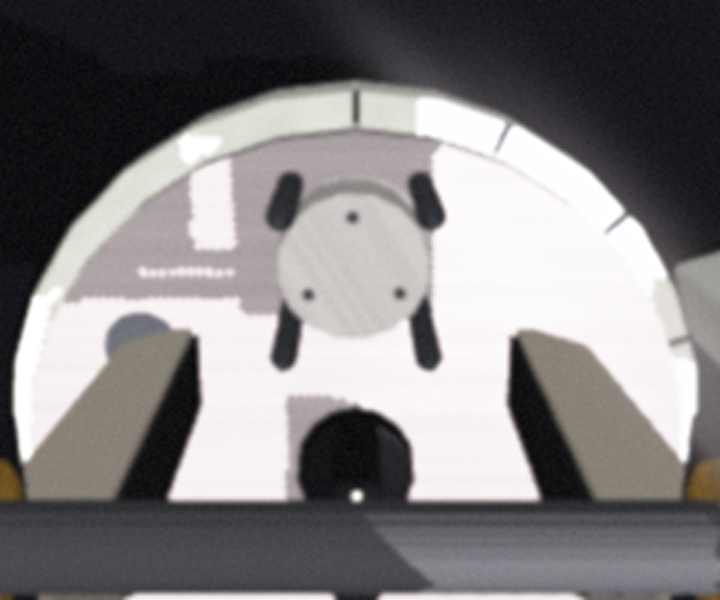

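The body lies flat at crop (354,265), centred between the four pins. Now the spacer.

Run:
```python
from cell import r
from h import *
t=r.get_obs()["time_s"]
d=np.array([np.cos(A),np.sin(A)])
s=np.array([.4533,-.1058])
r.move_to([*(s-.01*d),.17],quat())
o=r.get_obs(); print(o["time_s"]-t,o["position"])
c=r.camera("wrist"); save(c,"ws")
for th in (140,180,210): print(bright(c,.012,[*s,.012],th))
```

```text
1.2166999999999994 [ 0.44733309 -0.11205402  0.16988164]
(array([ 0.45340614, -0.10539533,  0.012     ]), (327.7552148086752, 179.44232628816135), array([ 0.45325323, -0.10591756]), 44.25075912475586, np.float64(0.011974503035624917))
(array([ 0.45368484, -0.1057201 ,  0.012     ]), (328.1500516910353, 179.47762516614975), array([ 0.45341098, -0.10616845]), 43.071250915527344, np.float64(0.012087650106665904))
(array([ 0.46210079, -0.11483586,  0.012     ]), (339.61968680089484, 180.09228187919464), array([ 0.45756476, -0.11074522]), 39.863182067871094, np.float64(0.011997463546193021))
```

View pics/ws.png

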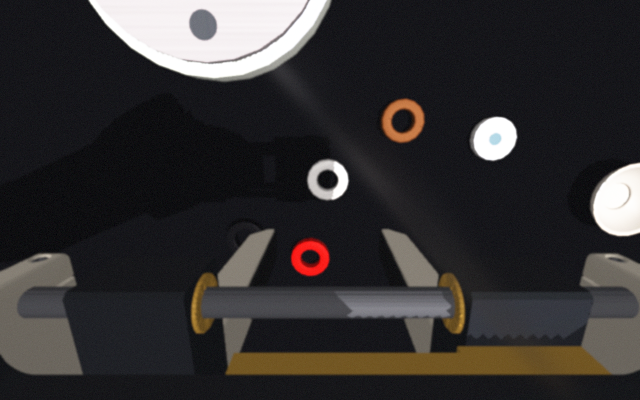

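The spacer is the white ring at (328,179), 44 mm across with its top at 12 mm, and the finger paths are clear of the red and black rings. I'll grasp it and bring it to the pocket hover.

```bash
python3 - <<'E'
from cell import r
from h import *
t=r.get_obs()["time_s"]
p=np.array([.4535,-.1056])
r.move_to([*p,.05],quat())
st=r.servo_line([*p,.0125],v=.12,max_force=12); print("stop",st,r.get_obs()["position"])
r.move_gripper(.03,30)
o=r.get_obs(); print(o["time_s"]-t,o["position"],o["gripper_width"],o["wrist_force"])
r.servo_line([*p,.16],v=.3)
r.move_to([*PK,.128],quat()); r.dwell(.15)
o=r.get_obs(); print(o["time_s"]-t,o["time_s"],o["position"],o["gripper_width"])
save(r.camera("wrist"),"ws2")
E
python3 crop.py pics/ws2.png pics/ws2c.png 210 120 450 320 3
```

```text
stop False [ 0.45399245 -0.10579659  0.01356776]
1.4832999999999998 [ 0.45384319 -0.10570189  0.01315178] 0.042338709811474334 [-0.04352264 -0.05068114  8.1203534 ]
3.4665999999999997 13.3583 [0.58023597 0.17501901 0.12820302] 0.042387686373703486
```

View pics/ws2c.png

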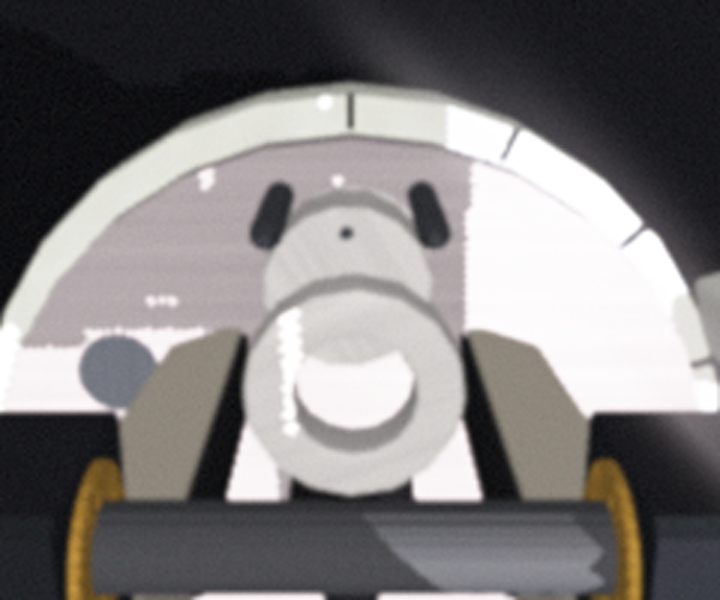

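The ring is held level at crop (354,390). It sits about 1 mm right of the pin midpoint because the arm was 2 mm short of its target. I'll correct with a line move, then lower.

Run:
```python
from cell import r
from h import *
t=r.get_obs()["time_s"]
st=r.servo_line([*PK,.112],v=.05); o=r.get_obs(); print(st,o["position"],o["wrist_force"])
st=r.servo_line([*PK,.088],v=.06,max_force=8); o=r.get_obs(); print(st,o["position"],o["wrist_force"])
if not st:
    st=r.servo_line([*PK,.078],v=.03,max_force=8); o=r.get_obs(); print(st,o["position"],o["wrist_force"])
print(o["time_s"]-t, o["time_s"])
```

```text
False [0.57983183 0.17705851 0.11149272] [-0.35423816  0.3338062  -0.33187693]
False [0.57993949 0.17712023 0.08760171] [ 0.79763491  0.55387556 -0.16531879]
True [0.58048301 0.17724553 0.07957717] [ 0.61018713 -0.62571521  2.43786203]
1.3499999999999996 14.7583
```

```bash
python3 - <<'E'
from cell import r
from h import *
t=r.get_obs()["time_s"]
r.move_gripper(.062,30)
r.servo_line([*PK,.16],v=.25)
c=r.camera("wrist"); save(c,"wa2")
d=np.array([np.cos(A),np.sin(A)])
s=np.array([.6097,-.1959])
r.move_to([*(s-.02*d),.15],quat())
o=r.get_obs(); print(o["time_s"]-t,o["position"],o["gripper_width"])
c=r.camera("wrist"); save(c,"wd")
for th in (120,140,180): print(bright(c,.010,[*s,.010],th))
E
python3 crop.py pics/wa2.png pics/wa2c.png 210 120 450 320 3
```

```text
2.5250000000000004 [ 0.59628873 -0.20835644  0.14988955] 0.06189292037316981
(array([ 0.60968202, -0.19588262,  0.01      ]), (329.110140877867, 174.1134008615671), array([ 0.60939203, -0.19628024]), 44.746490478515625, np.float64(0.010156447103559063))
(array([ 0.60971705, -0.19585043,  0.01      ]), (329.1129397734049, 174.06714370900417), array([ 0.60955652, -0.19628062]), 44.36886215209961, np.float64(0.010165210889790166))
(array([ 0.6098367 , -0.19602547,  0.01      ]), (329.31806806806804, 174.1084834834835), array([ 0.60948822, -0.19639774]), 43.26593017578125, np.float64(0.010173960289184936))
```

View pics/wa2c.png

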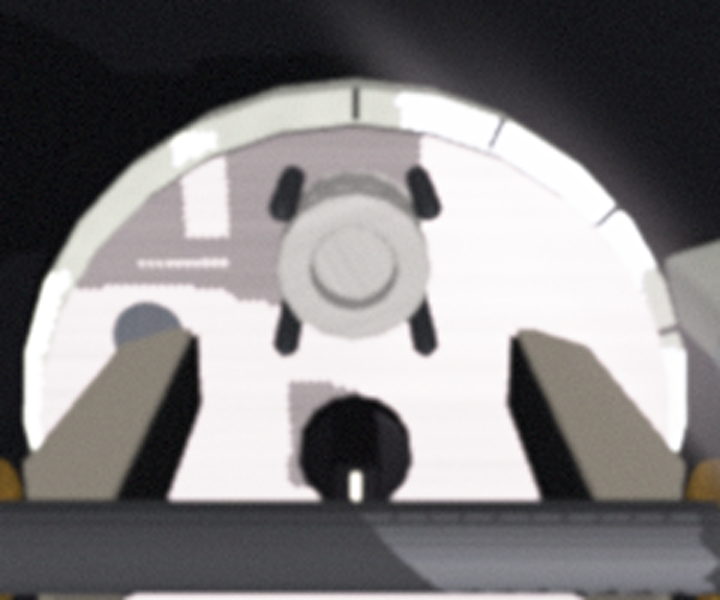

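View pics/wd.png

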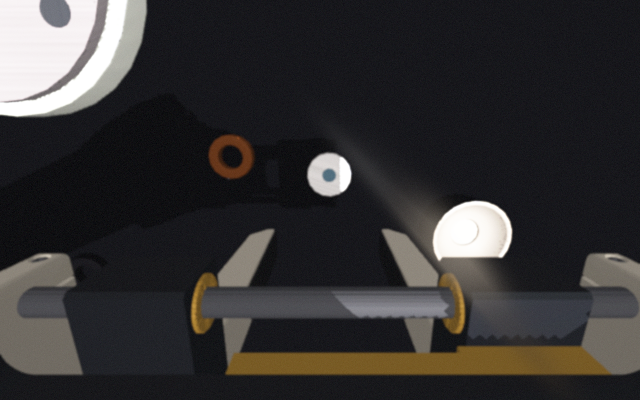

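The spacer sits flat and centred on the body at crop (353,266). The disc with its blue window is at (329,174) and the brown ring, about 98 mm to the left, is clear of the fingers. I'll grasp the disc.

```bash
python3 - <<'E'
from cell import r
from h import *
t=r.get_obs()["time_s"]
p=np.array([.6097,-.1959])
r.move_to([*p,.05],quat())
st=r.servo_line([*p,.0125],v=.1,max_force=12); print("stop",st,r.get_obs()["position"])
r.move_gripper(.03,30)
o=r.get_obs(); zg=o["position"][2]; print(o["time_s"]-t,o["position"],o["gripper_width"],o["wrist_force"])
r.servo_line([*p,.16],v=.3)
r.move_to([*PK,.14],quat())
r.servo_line([*PK,.125],v=.05)
o=r.get_obs(); print(o["time_s"]-t,o["time_s"],o["position"],o["gripper_width"])
save(r.camera("wrist"),"wd2")
E
python3 crop.py pics/wd2.png pics/wd2c.png 210 120 450 320 3
```

```text
stop False [ 0.60982836 -0.1961503   0.01295231]
1.491699999999998 [ 0.60991468 -0.19600096  0.01292119] 0.041997520845135354 [-0.79965148  0.91221008  4.56737849]
3.9833999999999996 21.3167 [0.57997905 0.17675585 0.12451596] 0.04189124535377933
```

View pics/wd2c.png

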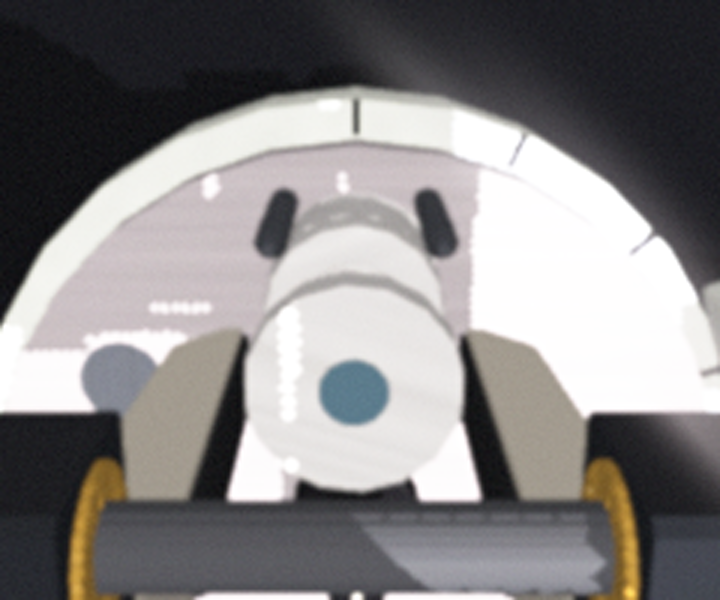

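```bash
python3 - <<'E'
from cell import r
from h import *
t=r.get_obs()["time_s"]
st=r.servo_line([*PK,.108],v=.05); o=r.get_obs(); print(st,o["position"],o["wrist_force"])
st=r.servo_line([*PK,.098],v=.04,max_force=8); o=r.get_obs(); print(st,o["position"],o["wrist_force"])
if not st:
    st=r.servo_line([*PK,.0895],v=.025,max_force=8); o=r.get_obs(); print(st,o["position"],o["wrist_force"])
if st and o["position"][2]<.0935:
    r.move_gripper(.062,30)
    r.servo_line([*PK,.16],v=.25)
    save(r.camera("wrist"),"wa3"); save(r.camera("top"),"ta3"); save(r.camera("scene"),"sa3")
o=r.get_obs(); print(o["time_s"]-t, o["time_s"],o["position"],o["qpos"])
E
python3 crop.py pics/wa3.png pics/wa3c.png 210 120 450 320 3
```

```text
False [0.57992493 0.17709968 0.10761699] [-1.13070989  0.20774188 -0.49012757]
False [0.57993018 0.17702489 0.09770288] [ 0.25576483 -0.51441581 -0.19716296]
True [0.58038883 0.17714926 0.09129468] [ 0.59085437 -0.49475904  2.28069162]
2.3583 23.725 [0.57941543 0.17682942 0.15902562] [-0.29671804  0.54531163 -0.13638147  1.93663223  0.1138821   0.66893743
 -1.27449248]
```

View pics/wa3c.png

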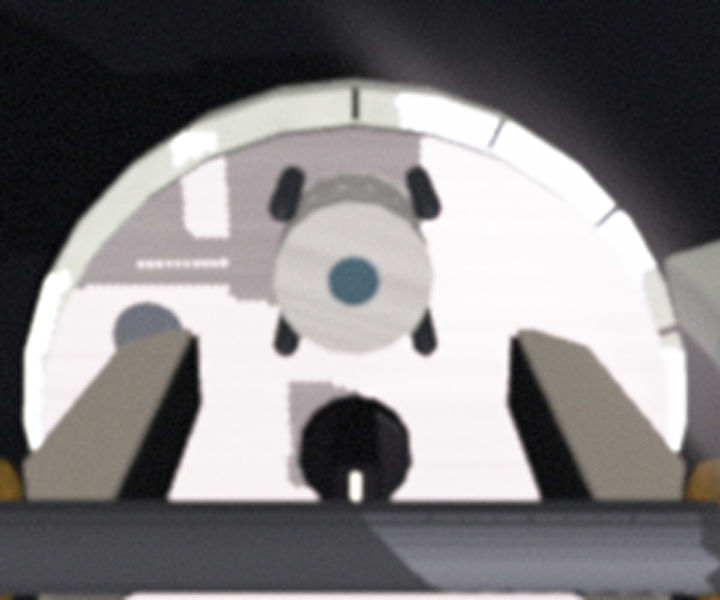

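The disc is seated: its window is at crop (353,280), between the four pins. Next I check the axle, the knob direction and the tick positions.

Run:
```python
from h import *
c=dict(np.load("pics/wa3.npz"))
print("AX",AX)
def rel(p): 
    d=p[:2]-AX; return np.hypot(*d)*1000, np.rad2deg(np.arctan2(d[1],d[0]))
P=pts(c)
for n,(u,v) in dict(line0=(356,475),line1=(356,495)).items(): print(n,rel(onplane(c,210+u/3,120+v/3,.095)))
for n,(u,v) in dict(home=(355.5,105),c1=(498,135),c2=(607,216),c3=(668,330)).items():
    q=onplane(c,210+u/3,120+v/3,.030); print(n,rel(q),q)
# wide view for axle: wpk plate ellipse -> dark knob foot; top camera knob
t=dict(np.load("pics/ta3.npz"));m=(t["image"].max(2)<60)
for n,k in (("ta3",t),):
    PP=pts(k); mm=(np.hypot(PP[...,0]-AX[0],PP[...,1]-AX[1])<.035)&(PP[...,2]>.085)
    for b in blobs(k,mm,8): print(b[:3],np.percentile(PP[b[3]][:,2],[50,95]),onplane(k,b[0],b[1],.095))
# rim ticks: fit housing outer edge circle in top0
from scipy.optimize import least_squares
k=dict(np.load("pics/wpk.npz"));PP=pts(k)
```

```text
AX [0.52990411 0.12548244]
line0 (np.float64(15.93213017778276), np.float64(43.72703552497964))
line1 (np.float64(9.63310972401378), np.float64(42.35346708066485))
home (np.float64(111.06031099626819), np.float64(45.42855726255893)) [0.60784603 0.20459913 0.03      ]
c1 (np.float64(111.68593796387232), np.float64(20.910062057182884)) [0.63423462 0.16534338 0.03      ]
c2 (np.float64(112.40742450733872), np.float64(-2.9216903618647487)) [0.64216542 0.11975292 0.03      ]
c3 (np.float64(113.6753580235837), np.float64(-27.0215870381039)) [0.63117015 0.07383675 0.03      ]
(222.58666666666667, 138.8352688172043, np.int32(1233)) [0.63803845 0.67851365] [0.70213907 0.27305626 0.095     ]
(282.66666666666663, 205.0483870967742, np.int32(42)) [0.09450144 0.09841484] [0.52115677 0.11689834 0.095     ]
```

Run:
```python
from h import *
from scipy.optimize import least_squares
T=np.array([[.60784603,.20459913],[.63423462,.16534338],[.64216542,.11975292],[.63117015,.07383675]])
k=np.arange(4)*np.deg2rad(24)
f=lambda x:(np.c_[x[0]+x[3]*np.cos(x[2]-k),x[1]+x[3]*np.sin(x[2]-k)]-T).ravel()
s=least_squares(f,[.53,.1255,.8,.112],x_scale=[.01,.01,.1,.01]); print(s.x[:2],np.rad2deg(s.x[2]),s.x[3],np.abs(s.fun).max())
# pins' tops by depth in wa3
c=dict(np.load("pics/wa3.npz"));P=pts(c)
# disc top centre
m=(np.abs(P[...,2]-.089)<.006)&(np.hypot(*(P[...,:2]-PK).transpose(2,0,1))<.04)
im=c["image"].astype(int); w=(im[...,2]-im[...,0]>25)&m
for b in blobs(c,w,50): print("window",b[:3],onplane(c,b[0],b[1],.089))
for n in("top0","ta1"):
    t=dict(np.load(f"pics/{n}.npz"));PP=pts(t)
    mm=(np.hypot(PP[...,0]-AX[0],PP[...,1]-AX[1])<.03)&(PP[...,2]>.085)&(PP[...,2]<.105)
    for b in blobs(t,mm,8): print(n,b[:3],onplane(t,b[0],b[1],.095))
```

```text
[0.52963358 0.12323216] 46.08714111349755 0.1127800495059977 0.0002959181750233353
window (327.4430512016719, 213.28735632183904, np.int32(180)) [0.57933169 0.17689212 0.089     ]
top0 (279.33098591549293, 202.45070422535213, np.int32(86)) [0.52812809 0.12535534 0.095     ]
ta1 (279.4166666666667, 202.51388888888889, np.int32(88)) [0.52795796 0.12513772 0.095     ]
```

Three estimates of the axle — pins, ticks and the top view with its known offset — agree within about 2 mm around (0.5297, 0.1247). I'll look from above the knob before gripping.

```bash
python3 - <<'E'
from cell import r
from h import *
t=r.get_obs()["time_s"]
K=np.array([.5297,.1247])
r.move_to([*K,.14],quat()); r.servo_line([*K,.135],v=.05)
o=r.get_obs(); print(o["time_s"]-t,o["time_s"],o["position"],o["qpos"])
c=r.camera("wrist"); save(c,"wk"); print(project(c,[*K,.095]))
E
python3 crop.py pics/wk.png pics/wkc.png 230 130 430 300 4
```

```text
0.6499999999999986 24.375 [0.53009063 0.12549548 0.13448759] [-0.24143366  0.52053939 -0.13453182  2.09287402  0.13036126  0.53596366
 -1.24110417]
[328.86309028 227.49448576]
```

View pics/wkc.png

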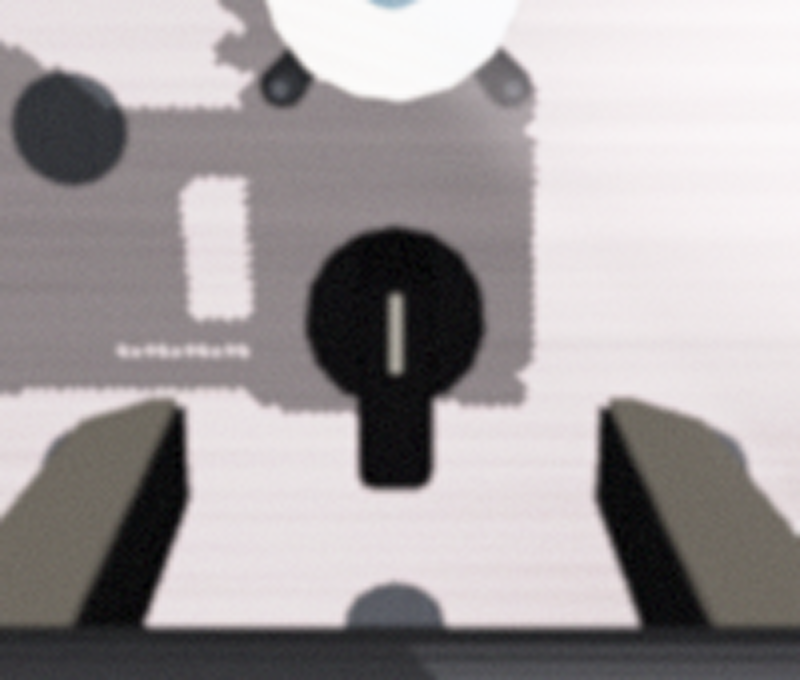

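The knob's line is at crop (396,333), lined up with the tool, and the bar centre agrees with the prediction to about 1 px. I'll lower and grip it.

Run:
```python
from cell import r
from h import *
t=r.get_obs()["time_s"]
K=np.array([.5297,.1247])
st=r.servo_line([*K,.073],v=.1,max_force=10); r.dwell(.15)
o=r.get_obs(); print(st,o["position"],o["wrist_force"],o["ft_torque"])
r.move_gripper(.005,50); r.dwell(.2)
o=r.get_obs(); print(o["position"],o["gripper_width"],o["wrist_force"],o["ft_torque"],o["qpos"],o["time_s"])
c=r.camera("wrist"); save(c,"wg0")
```

```text
False [0.53010295 0.12480821 0.0736738 ] [ 0.88101629 -1.41814855  0.71817023] [-0.02684565 -0.06502319  0.033218  ]
[0.52995688 0.12443763 0.07297675] 0.014055322869915846 [ 1.50537778 -1.64218136 -0.69890862] [-0.41977533 -0.45166773  0.06951501] [-0.26248537  0.61844886 -0.10504632  2.13279672  0.15850278  0.39721972
 -1.26626089] 26.3583
```

View pics/wg0.png

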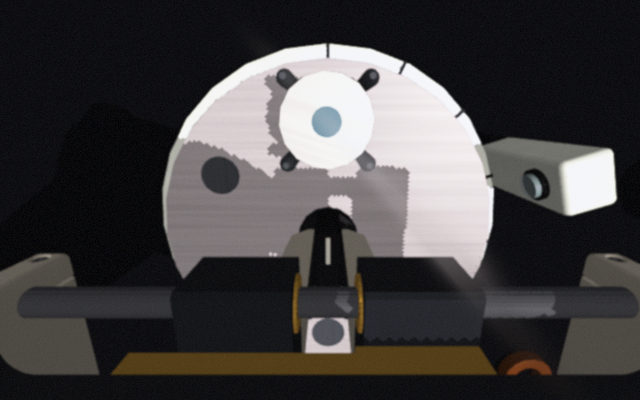

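Gripped at 14.06 mm with low forces and the cell still in place at (327,121). Now I turn clockwise in steps with joint 7, whose axis is the tool axis, recording the moment.

```bash
cat > turn.py <<'E'
from cell import r
from h import *
import sys
def yaw(o):
    x=R.from_quat(o["eef_rot"]).as_matrix()[:,0]; return np.rad2deg(np.arctan2(x[1],x[0]))
def step(q,q7):
    q=q.copy(); q[6]=q7; r.goto_joints(q); r.dwell(.08); return r.get_obs()
def show(o): print("q7 %.3f yaw %.2f  t=%.2f"%(o["qpos"][6],yaw(o),o["time_s"]),"p",np.round(o["position"],4),"F",np.round(o["wrist_force"],1),"Tz %.3f"%o["ft_torque"][2],"w %.4f"%o["gripper_width"])
E
python3 - <<'E'
from turn import *
o=r.get_obs(); q=o["qpos"].copy(); np.save("q0.npy",q); show(o)
for k in (4,8,12): 
    o=step(q,q[6]-np.deg2rad(k)); show(o)
E
```

```text
q7 -1.266 yaw 45.78  t=26.41 p [0.5299 0.1244 0.073 ] F [ 2.6 -2.  -0.9] Tz -0.048 w 0.0138
q7 -1.334 yaw 41.91  t=26.74 p [0.53   0.1244 0.073 ] F [ 1.6 -1.9 -0.5] Tz 0.184 w 0.0134
q7 -1.403 yaw 37.93  t=27.07 p [0.53   0.1244 0.073 ] F [ 1.5 -1.4 -1.5] Tz 0.225 w 0.0136
q7 -1.473 yaw 33.93  t=27.41 p [0.53   0.1244 0.073 ] F [ 1.9 -1.8 -2.4] Tz 0.161 w 0.0137
```

```bash
python3 - <<'E'
from turn import *
q=np.load("q0.npy")
L=[]
for k in range(15,70,3):
    o=step(q,q[6]-np.deg2rad(k)); L.append((k,yaw(o),o["ft_torque"][2]))
    if abs(o["wrist_force"]).max()>25: print("force"); break
    print(k,"%.2f %.3f"%(yaw(o),o["ft_torque"][2]),np.round(o["wrist_force"],1))
show(o); np.save("L.npy",L)
save(r.camera("wrist"),"wg1"); save(r.camera("top"),"tg1")
E
python3 crop.py pics/tg1.png pics/tg1c.png 220 130 340 270 5
```

```text
15 30.90 0.094 [ 2.1 -1.5 -2.1]
18 27.89 0.036 [ 2.  -3.  -1.2]
21 24.90 0.024 [ 2.3 -1.4 -2.1]
24 21.89 0.161 [ 2.7 -1.8 -2.6]
27 18.90 0.208 [ 1.9 -3.2 -3.9]
30 15.90 0.218 [ 3.1 -3.1 -3.1]
33 12.89 0.195 [ 3.  -3.5 -3.3]
36 9.89 0.200 [ 3.  -2.2 -2.9]
39 6.89 0.068 [ 1.8 -3.1 -3.9]
42 3.89 0.099 [ 3.1 -3.3 -3.2]
45 0.90 0.080 [ 3.  -3.8 -3.5]
48 -2.13 0.130 [ 3.7 -3.5 -3.3]
51 -5.12 0.194 [ 4.7 -3.2 -3.3]
54 -8.11 0.217 [ 3.7 -3.4 -4.1]
57 -11.11 0.172 [ 3.2 -3.6 -2.9]
60 -14.13 0.149 [ 3.1 -4.3 -4. ]
63 -17.13 0.144 [ 3.8 -4.2 -4.7]
66 -20.14 0.069 [ 2.8 -4.4 -4.1]
69 -23.14 0.088 [ 3.8 -3.8 -3.3]
q7 -2.469 yaw -23.14  t=33.74 p [0.5299 0.1243 0.073 ] F [ 3.8 -3.8 -3.3] Tz 0.088 w 0.0139
```

View pics/wg1.png

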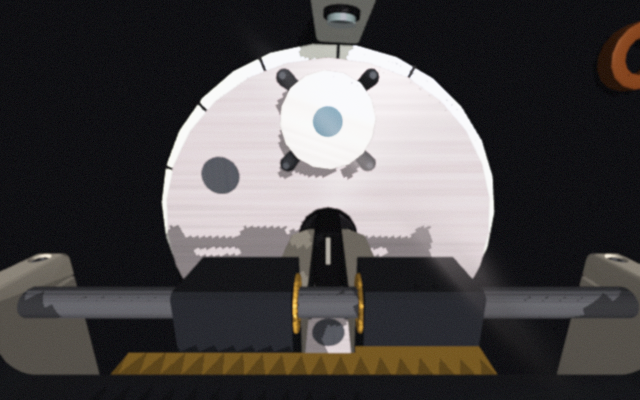

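The moment shows minima near 19°, 42° and 67° of turn, so two clicks are passed and the third comes next. The third tick at (338,50) is still slightly ahead of the cell at (328,121). I'll fit the phase and turn to 72°.

```bash
python3 - <<'E'
from turn import *
from scipy.optimize import curve_fit
L=np.load("L.npy"); k=np.r_[4,8,12,L[:,0]]; T=np.r_[.184,.225,.161,L[:,2]]
f=lambda x,m,a,p:m+a*np.sin(2*np.pi*(x-p)/24)
po,pc=curve_fit(f,k,T,[.145,.12,0]); print(po,np.sqrt(np.diag(pc)))
q=np.load("q0.npy")
for a in (71,72): o=step(q,q[6]-np.deg2rad(a)); show(o)
r.dwell(.2); o=r.get_obs(); show(o)
save(r.camera("wrist"),"wg2"); save(r.camera("top"),"tg2")
# plate angle from window vs. tick, each on its plane, about the axle
c=dict(np.load("pics/wg0.npz")); 
for n in("wg0","wg1","wg2"):
    c=dict(np.load(f"pics/{n}.npz")); im=c["image"].astype(int); P=pts(c)
    w=(im[...,2]-im[...,0]>20)&(abs(P[...,2]-.089)<.008)
    for b in blobs(c,w,100):
        p=onplane(c,b[0],b[1],.089); d=p[:2]-[.5297,.1247]; print(n,b[:3],np.round(p,4),"r %.4f ang %.2f"%(np.hypot(*d),np.rad2deg(np.arctan2(d[1],d[0]))))
    m=(P[...,2]>.08)&(P[...,2]<.1)
E
python3 crop.py pics/wg2.png pics/wg2c.png 240 10 420 140 4
```

```text
[0.1433292  0.07747287 0.71882534] [0.00567043 0.00783508 0.40387953]
q7 -2.504 yaw -25.13  t=34.17 p [0.5299 0.1243 0.073 ] F [ 2.9 -4.1 -4. ] Tz 0.083 w 0.0140
q7 -2.521 yaw -26.13  t=34.51 p [0.5299 0.1243 0.073 ] F [ 3.6 -4.4 -3.6] Tz 0.147 w 0.0135
q7 -2.521 yaw -26.13  t=34.71 p [0.5299 0.1243 0.073 ] F [ 3.8 -4.3 -3.8] Tz 0.172 w 0.0137
wg0 (326.2807401996591, 121.29827124421718, np.int32(726)) [0.5794 0.177  0.089 ] r 0.0721 ang 46.50
wg1 (327.2127712031558, 120.97928994082841, np.int32(714)) [0.596  0.0966 0.089 ] r 0.0720 ang -22.96
wg2 (327.0924556213018, 121.0835798816568, np.int32(719)) [0.5944 0.0932 0.089 ] r 0.0719 ang -25.92
```

View pics/wg2c.png

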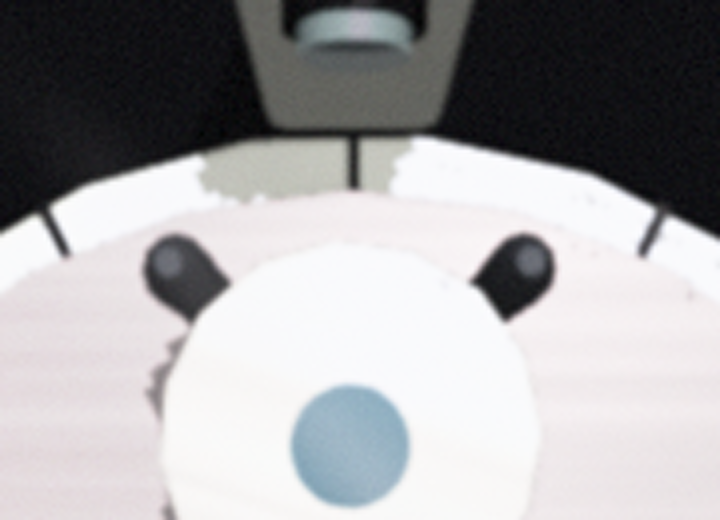

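The third tick at crop (353,165) lines up with the cell window at (350,446) and the reader post behind it. I'll compare the tick-to-pin alignment numerically with the home picture.

Run:
```python
from h import *
for n in("wg0","wg1","wg2"):
    c=dict(np.load(f"pics/{n}.npz")); g=c["image"].astype(int).max(2); P=pts(c)
    w=(g[48:55,310:350]<110); vs,us=np.nonzero(w); tu=us.mean()+310; tv=vs.mean()+48
    tp=onplane(c,tu,tv,.030)
    m=(g<110)&(P[...,2]>.06)&(P[...,2]<.1); m[:, :250]=0; m[:,410:]=0; m[180:]=0
    b=sorted(blobs(c,m,40),key=lambda b:(b[1]>120,b[0])); 
    print(n,"tick",round(tu,2),round(tv,1),len(us),[(round(x[0],1),round(x[1],1),x[2]) for x in b])
    if len(b)>=2: print("  tick - far pin mid px",tu-(b[0][0]+b[1][0])/2)
```

```text
wg0 tick 327.5 51.0 14 [(285.2, 78.6, np.int32(288)), (368.6, 78.8, np.int32(290)), (288.3, 161.8, np.int32(239)), (365.0, 159.5, np.int32(132))]
  tick - far pin mid px 0.5958431246624514
wg1 tick 337.83 50.7 18 [(285.5, 78.6, np.int32(245)), (342.3, 9.7, np.int32(1099)), (368.9, 78.4, np.int32(249)), (288.8, 161.7, np.int32(244))]
  tick - far pin mid px 23.92113442679357
wg2 tick 328.0 51.0 21 [(285.2, 78.6, np.int32(244)), (327.9, 9.7, np.int32(1079)), (368.6, 78.3, np.int32(248)), (288.6, 161.7, np.int32(246))]
  tick - far pin mid px 21.443425730087483
```

Tick-to-pin alignment differs from home by only 0.5 px, which is about 0.15° short. I'll nudge by 0.2°, hold for a second, do the last checks and hand in.

```bash
python3 - <<'E'
from turn import *
q=np.load("q0.npy")
o=step(q,q[6]-np.deg2rad(72.2)); show(o); r.dwell(1.0); o=r.get_obs(); show(o)
save(r.camera("wrist"),"wg3"); save(r.camera("scene"),"sg3")
c=dict(np.load("pics/wg3.npz")); P=pts(c); im=c["image"].astype(int)
m=(im.min(2)>200)&(np.hypot(P[...,0]-.5944,P[...,1]-.0932)<.02); print("disc top z",np.percentile(P[m][:,2],[5,50,95]))
a=P[m]; A_=np.c_[a[:,:2]-a[:,:2].mean(0),np.ones(len(a))]; print("tilt",np.rad2deg(np.linalg.lstsq(A_,a[:,2],rcond=None)[0][:2]))
E
python3 crop.py pics/sg3.png pics/sg3c.png 200 100 400 300 3
```

```text
q7 -2.525 yaw -26.33  t=35.14 p [0.5299 0.1243 0.073 ] F [ 2.4 -4.5 -2.4] Tz 0.207 w 0.0136
q7 -2.525 yaw -26.32  t=36.14 p [0.5299 0.1243 0.073 ] F [ 4.  -3.5 -3.6] Tz 0.109 w 0.0140
disc top z [0.08818038 0.08925923 0.0906016 ]
tilt [ 1.72306628 -2.08459048]
```

View pics/wg3.png

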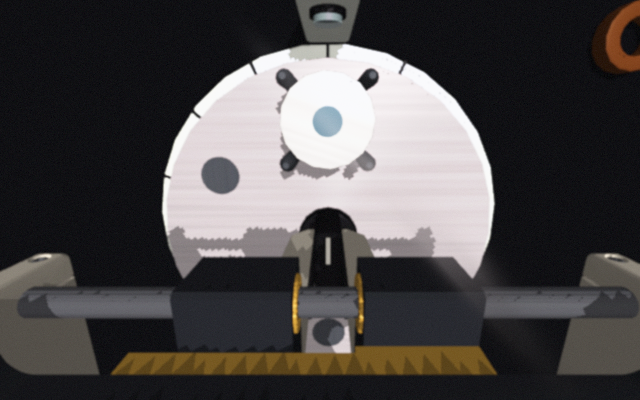

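View pics/sg3c.png

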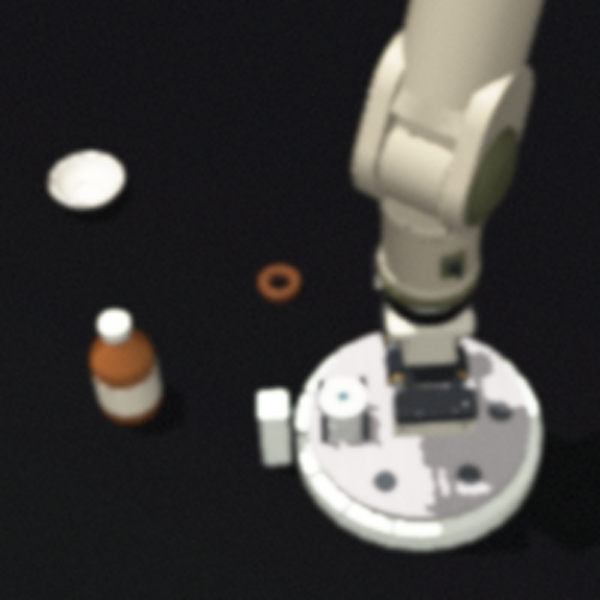

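The cell stands between the pins facing the reader post, and the bottle and dish are undisturbed. The depth fit suggests a 2.7° tilt on the disc, so I'll check whether the plate itself reads the same before handing in.

Run:
```python
from h import *
def tilt(a):
    A_=np.c_[a[:,:2]-a[:,:2].mean(0),np.ones(len(a))]; return np.rad2deg(np.linalg.lstsq(A_,a[:,2],rcond=None)[0][:2]).round(2),len(a),a[:,2].mean().round(4)
for n,cc,zz in(("wg0",(.5794,.177),.089),("wg3",(.5943,.093),.089),("wpk",None,.0)):
    c=dict(np.load(f"pics/{n}.npz")); P=pts(c)
    if cc:
        m=(np.hypot(P[...,0]-cc[0],P[...,1]-cc[1])<.018)&(P[...,2]>.08); print(n,"disc",tilt(P[m]))
    m=(abs(P[...,2]-.045)<.006)&(np.hypot(P[...,0]-.53,P[...,1]-.125)<.1)&(np.hypot(P[...,0]-.53,P[...,1]-.125)>.03)
    if cc: m&=np.hypot(P[...,0]-cc[0],P[...,1]-cc[1])>.04
    print(n,"plate",tilt(P[m]))
```

```text
wg0 disc (array([20.61, 12.75]), 6036, np.float64(0.1117))
wg0 plate (array([ 0.06, -0.03]), 31038, np.float64(0.0452))
wg3 disc (array([ 17.82, -13.76]), 6129, np.float64(0.1132))
wg3 plate (array([0.06, 0.  ]), 31039, np.float64(0.0452))
wpk plate (array([0.1 , 0.03]), 17598, np.float64(0.0452))
```

Run:
```python
from h import *
def tilt(a):
    A_=np.c_[a[:,:2]-a[:,:2].mean(0),np.ones(len(a))]; return np.rad2deg(np.linalg.lstsq(A_,a[:,2],rcond=None)[0][:2]).round(2),len(a),a[:,2].mean().round(4),a[:,2].std().round(5)
for n,cc in(("wa3",(.5794,.177)),("wg0",(.5794,.177)),("wg3",(.5943,.093))):
    c=dict(np.load(f"pics/{n}.npz")); P=pts(c)
    u0,v0=project(c,[*cc,.089]); V,U=np.mgrid[:400,:640]
    m=np.hypot(U-u0,V-v0)<(32 if n!="wa3" else 17); print(n,tilt(P[m]))
```

```text
wa3 (array([23.28, 23.98]), 908, np.float64(0.0897), np.float64(0.01067))
wg0 (array([1.28, 0.92]), 3219, np.float64(0.09), np.float64(0.00949))
wg3 (array([ 1.12, -0.74]), 3215, np.float64(0.0898), np.float64(0.0085))
```

Run:
```python
from h import *
from scipy.optimize import least_squares
for n,cc in(("wg0",(.5794,.177)),("wg3",(.5943,.093))):
    c=dict(np.load(f"pics/{n}.npz")); P=pts(c)
    u0,v0=project(c,[*cc,.089]); V,U=np.mgrid[:400,:640]
    a=P[np.hypot(U-u0,V-v0)<32]; d=a[:,:2]-a[:,:2].mean(0); z=a[:,2]
    s=least_squares(lambda x:(x[0]+d@x[1:]-z)*1000,[.089,0,0],loss="cauchy"); print(n,s.x[0],np.rad2deg(s.x[1:]),"px off plane>3mm:",(abs(s.fun)>3).sum())
```

```text
wg0 0.08929883661845579 [-0.01990697 -0.03266908] px off plane>3mm: 15
wg3 0.08932046613874842 [ 0.10073917 -0.11140507] px off plane>3mm: 12
```

With the outlier pixels rejected, the disc is level to 0.15° with its top at 89.3 mm (expected 89). I'm handing in.

Run:
```python
from turn import *
show(r.get_obs()); print(r.close_job())
```

```text
q7 -2.525 yaw -26.33  t=36.24 p [0.5299 0.1243 0.073 ] F [ 3.2 -3.  -4.2] Tz 0.142 w 0.0136
the job is handed in; nothing more can be done
None
```

The cell is assembled in the pocket and facing the reader post. The arm is still gripping the knob at the third click. I handed the job in at 36.2 s, and the hand-in gave no verdict.

- **Assembly:** I placed the body, spacer and top disc in that order with the plate at home. After each one I checked with the wrist camera that it lay centred between the four pins.
- **Turning:** I turned the knob clockwise in small steps. The moment dipped near 19°, 42° and 67° of turn, one dip before each click. I stopped at 72.1° of hand rotation; just before a last 0.2° nudge, the camera put the plate about 0.15° short of the third tick.
- **Last checks:** the pose was steady over a 1 s hold, with wrist forces of about 5 N or less. The disc top is at 89.3 mm (expected 89) and level to about 0.15°. The final picture showed the bottle and dish undisturbed. I made no last check of the tube rack, but the arm never worked near it.

**Disagreements:**
- The first depth fits suggested the disc was tilted, by 2.7° in the first. That came from stray pixels and disappeared once I rejected them.
- The moment fit suggested the plate lags the hand by 0.7 ± 0.4°, but the tick alignment did not bear this out.
- The three axle estimates differed by about 2 mm, so I used a value between them. The knob gripped with low side forces.

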